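# Seat two caps in the leak-test block and hold its piston rod drawn

## Robot

A 7-joint arm with a two-finger parallel gripper is mounted at the origin on a cart in front of the work surface, level with it; the furniture and walls round the work are solid. World frame = base frame: x ahead of the robot, y to its left, z up, the work surface at z = 0. Lengths are in m, angles in rad, forces in N, time in s.
With the tool pointing down it reaches from about 0.35 to 0.9 m from the base axis. Payload 8.1 kg.
Tool frame: the origin (TCP) lies midway between the tips of the shut fingers; the grasp point (between the pads) lies 19 mm behind it (arm.hold_point_z is the z of the grasp point in the tool frame, in m); z points along the fingers, y is the line along which they close (so a half turn about z gives the same grasp; the last joint's range is limited). The gripper opens to 92 mm and grips with 3 to 60 N. Pads are 19 mm wide; open, the fingers measure 130 mm over their backs; the gripper's body (75 mm by 190 mm) begins 47 mm behind the grasp point.
Start: joints at [1.205, 0.434, 0.025, 1.573, -0.012, 1.134, -0.075], TCP at [0.162, -0.604, 0.227] pointing down, gripper open.
Joint ranges: [-2.62, 2.62], [-0.44, 2.09], [-1.27, 1.32], [0.08, 2.57], [-1.32, 4.46], [0.12, 2], [-2.74, 2.74]. Speed limits (rad/s): [2.22, 2.22, 3.01, 3.01, 3.14, 3.14, 3.14].

## Interface

Orientations are given as a rotation vector (axis times angle).
In Python, from cell import arm, get_image, camera_params, job gives the robot as it stands.
- The arm moves only by the tool send_rows, never from a script. Its argument "deltas" is a list of rows, each a list of 3 entries, a list of its own where there are three numbers: the shift along the world's x, y, z in m, then the turn, a rotation vector about the world's x, y, z in rad, then the finger opening in m, from 0 to 0.0918. In form: [[[tx, ty, tz], [ax, ay, az], gripper], ...]. A call has exactly 10 rows; each row shifts and turns the commanded pose from where the row before left it; what a row does not reach is not made up. A row lasts 1/10 s, in which the tool goes at most 50 mm and 8.59 degrees, less where a joint would pass 70% of its speed; a pose out of reach is approached as far as the arm can. A call with a gripper value outside its range is refused whole. The fingers move at their own pace and stop on an object; "force" is the grip in N (left out, the last holds). Time passes only in rows, so rows that do not move let the fingers close, or fill a call up. It gives the time, the measured TCP pose, the force and the opening at its end, in the units of the state.
- arm.observe(): the state, without advancing time (a new reading comes with each control period).
- get_image(name): name is "scene" or "top"; returns the picture (384x512x3 uint8, red, green, blue); there is no depth.
- camera_params(name): a dict with "fov_y" (degrees; the focal length in pixels is half the picture's height over the tangent of half this angle, whatever the lens; pixels are square), "cx", "cy" (the principal point, pixels), "rvec" (rotation vector, rad) and "tvec" (3), from world to camera coordinates, as OpenCV has them. Camera axes: x right, y down, z forward; pixel columns grow to the right and rows downward; lengths in m; the calibration is good to about 2 mm. A picture is of the moment at which its call begins. camera_params takes no time and is no camera call.
- job.sign_off(): hands the job in, once; it reports no verdict.
The state is a dict: "clock": time; "joints": joint angles; "dq": joint speeds; "joint_efforts": joint torques, N m; "position": TCP position; "ee_rot": TCP orientation; "force": force on the tool from outside, world axes, zero at the start; "ft_torque": the same for the moment, N m; "width": opening from 0.0 (shut) to 1.0 (fully open).
Only numpy, scipy, OpenCV 4.12 (cv2) and the standard library are available. Lean on these libraries where they do the work, as an engineer would, in place of code of your own. Each camera call takes 0.05 s, during which the arm holds its last target. There are 200 camera calls.

## Task

Drop the two low round flanged caps (not the taller hexagonal one) one by one upright into the two pockets of the aluminium test block, one cap in each, sitting on the pocket floor. Then take the black knob of the piston rod and pull the rod straight up, square to its bore so that it does not bind, by about 30 mm, so that the dark ring round the rod just comes clear of the brass gland, and hold it there: the program finishes with the rod still in the grip, partway out of its bore. Leave the other things on the mat where they are.

Things in the scene. Friction and masses are not known exactly. Their poses are not given: they have to be found in the camera images.
- test_block: fixed aluminium block on the black bench mat, 64 mm (its x) by 160 mm (its y) by 60 mm high; origin at the centre of its underside (world z 0.003), z up. Piston bore at y = -55 mm, pockets at y = +3 and +53 mm, all on its centre line x = 0; a brass port 16 mm long sticks out of its +y end
- bore_mouth (a point): centre of the top of the flat brass gland ring (34 mm outside diameter, 3 mm high) round the bore, 63 mm above the block's underside (world z 0.066); axes as the block's. The bore is upright, blind, 21.2 mm diameter, its floor 59 mm below this point
- rod_knob (a point): centre of the black round knob of the piston rod: 28 mm diameter, 22 mm high, axis upright; at the start 28 mm above the block's flat top (25 mm above bore_mouth, world z 0.091), with 14 mm of bare rod between gland and knob
- rod_foot (a point): centre of the rod's lower end, 84 mm below the knob's centre; 59 mm below bore_mouth at the start
- clear_cap_07_mid (a point): translucent low round flanged moulded cap, 20 mm diameter, 12 mm high, 12 g, standing upright on the mat (mat top at z = 0.003); the two such caps are alike and either may go in either pocket. The point is the cap's centre, half-way up (6 mm above its underside); z along its axis, up
- clear_cap_11_mid (a point): translucent low round flanged moulded cap, 20 mm diameter, 12 mm high, 12 g, standing upright on the mat (mat top at z = 0.003); the two such caps are alike and either may go in either pocket. The point is the cap's centre, half-way up (6 mm above its underside); z along its axis, up
- pocket_0 (a point): centre of the mouth of a round pocket, 25.2 mm diameter, 8 mm deep, in the block's flat top (world z 0.063); the two pockets are 50 mm apart. A seated 12 mm cap stands 4 mm proud of the top. pocket_1 is the one farther from the bore
- pocket_1 (a point): centre of the mouth of a round pocket, 25.2 mm diameter, 8 mm deep, in the block's flat top (world z 0.063); the two pockets are 50 mm apart. A seated 12 mm cap stands 4 mm proud of the top. pocket_1 is the one farther from the bore
- clear_cap_08: the odd cap: translucent, hexagonal foot with a stepped tube, 18 x 20 x 16 mm high; a bystander loose on the mat, to be left alone; origin under its centre
- push_fitting_0: brass and black push-in fitting, lying, 12 x 32 x 14 mm high; a bystander loose on the mat, to be left alone; origin under its centre
- push_fitting_1: brass and black push-in fitting, lying, 12 x 32 x 14 mm high; a bystander loose on the mat, to be left alone; origin under its centre
- seal_block_1: small square aluminium block with a round recess, 44 x 50 x 18 mm high; a bystander loose on the mat, to be left alone; origin under its centre
- tape_roll_1: roll of white tape lying flat, 53 mm diameter, 14 mm high; a bystander loose on the mat, to be left alone; origin under its centre
- clear_cap_07: the same cap as point clear_cap_07_mid; origin at the centre of its underside
- clear_cap_11: the same cap as point clear_cap_11_mid; origin at the centre of its underside
- piston_rod: loose steel rod, 20 mm diameter, with its knob; stands on the bore's floor, 0.6 mm play all round. Origin at its foot's centre, z up along it. Only its weight (0.18 to 0.35 kg) and rubbing resist the pull; let go, it drops back. A dark ring 3 mm wide is hidden in the bore; its lower edge reaches the gland's top when drawn 30 mm. Drawn 59 mm it leaves the bore

How it is judged:
By the outcome, as a careful person would: the job done as asked, in the order asked, and still so for the second after the job is handed in, while the arm keeps its last pose, push and grip.
It also fails if it takes over 58 s, if anything falls off the work surface, if the arm or the gripper's body presses on something with over 40 N, if the wrist force passes 120 N, or if a joint passes its speed limit or range.

## Working session

There is one attempt and no reset: what is moved stays moved. The work goes in short steps, Python scripts to look and compute and a tool call to move; the robot and the scene stay as the last step left them, time stands still between calls to the robot, and variables do not carry over. Pictures are saved under pics/ and viewed, on a budget of 10 in all, crops included, one or two more only if the job needs it, and the job is handed in when it is done.

Besides the shell and the picture viewer there is one more tool, called as name([rows], argument=value, ...), one row to a line, values as JSON. send_rows: Moves the arm, as the interface text tells. Its arguments: {"type":"object","properties":{"deltas":{"type":"array","items":{"type":"array"}},"force":{"type":"number"}},"required":["deltas"]}

```bash
ls; mkdir -p pics
cat > h.py <<'E'
import numpy as np, cv2
from cell import arm,get_image,camera_params,job
def P(n):
    c=camera_params(n); f=192/np.tan(np.radians(c['fov_y'])/2)
    K=np.array([[f,0,c['cx']],[0,f,c['cy']],[0,0,1]]); return K,np.array(c['rvec'],float),np.array(c['tvec'],float)
def pix(n,p):
    K,r,t=P(n); return cv2.projectPoints(np.array(p,float).reshape(-1,3),r,t,K,None)[0][:,0]
def ray(n,uv,z):
    K,r,t=P(n); R=cv2.Rodrigues(r)[0]; d=R.T@np.linalg.inv(K)@np.array([uv[0],uv[1],1.]); o=-R.T@t
    return o+d*(z-o[2])/d[2]
def save(n,f,crop=None,s=1):
    im=get_image(n)[:,:,::-1]
    if crop: x0,y0,x1,y1=crop; im=im[y0:y1,x0:x1]
    cv2.imwrite('pics/'+f,cv2.resize(im,None,fx=s,fy=s,interpolation=cv2.INTER_CUBIC))
E
python3 - <<'E'
from h import *
for n in('top','scene'):
    K,r,t=P(n);R=cv2.Rodrigues(r)[0];print(n,K[0,0],-R.T@t,R[2]); save(n,n+'0.png',None,1.55)
print(arm.observe(),arm.hold_point_z)
E
```

```text
pics
top 477.89250213231503 [0.37404597 0.01285103 0.91540345] [ 0.19720772 -0.02006606 -0.98015635]
scene 500.0660120352852 [0.09086339 0.44218762 0.85681605] [ 0.44138703 -0.4606706  -0.77003902]
{'clock': 0.1, 'joints': array([ 1.205381  ,  0.43515549,  0.02492826,  1.57399283, -0.01161059,
        1.13400514, -0.07510866]), 'dq': array([-0.00095198, -0.00040494, -0.00031426, -0.00187025,  0.00104463,
       -0.00243802,  0.00163483]), 'joint_efforts': array([ 3.73176037e-03, -6.69127536e+01,  9.88445878e-01, -3.15141928e+01,
       -6.04683906e-02,  3.73833231e-02,  8.71156408e-05]), 'position': array([ 0.16223443, -0.60310371,  0.2260267 ]), 'ee_rot': array([-3.11314034e+00, -4.11396200e-01,  4.46884449e-04]), 'force': array([-0.06795702,  0.13142937,  0.02463931]), 'ft_torque': array([-0.01740635,  0.04678938,  0.00608866]), 'width': 1.000777908296791} -0.0188
```

View pics/top0.png

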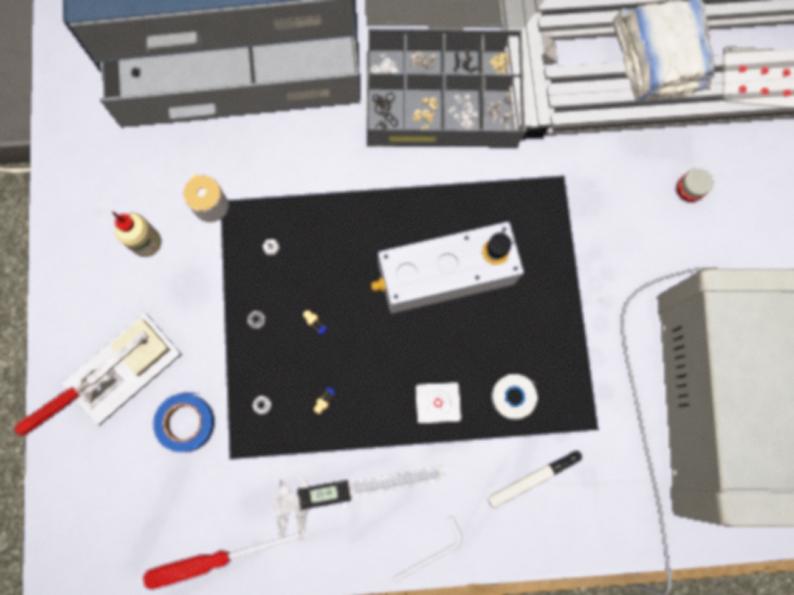

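View pics/scene0.png

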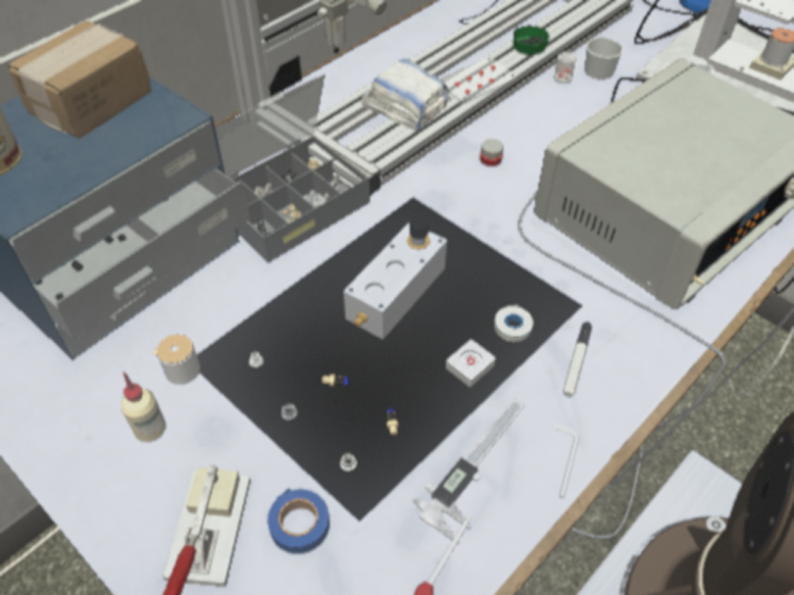

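The top view shows caps at displayed (271,246), which is probably the hex one, (256,319) and (261,404). The block's bore is at (497,248) and its pockets at (447,263) and (406,272). I'll zoom in to refine these.

Run:
```python
from h import *
a=get_image('top')[:,:,::-1];b=get_image('scene')[:,:,::-1]
cv2.imwrite('pics/a.npy.png',a)
A=cv2.resize(a[140:280,150:200],None,fx=4,fy=4,interpolation=3)
B=cv2.resize(a[135:210,235:345],None,fx=4,fy=4,interpolation=3)
C=cv2.resize(b[220:310,155:245],None,fx=3,fy=3,interpolation=3)
W=np.zeros((575,790,3),np.uint8)
W[:560,:200]=A;W[:300,210:650]=B;W[302:572,210:480]=C
cv2.imwrite('pics/z1.png',W)
# cap blobs on mat in both views
for n,im,roi in(('top',a,(150,140,185,275)),('scene',b,(155,225,240,305))):
    x0,y0,x1,y1=roi; g=cv2.cvtColor(im[y0:y1,x0:x1],6)
    m=cv2.morphologyEx((g>60).astype(np.uint8),cv2.MORPH_CLOSE,np.ones((5,5)))
    k,_,st,ce=cv2.connectedComponentsWithStats(m)
    for s,c in list(zip(st,ce))[1:]:
        if s[4]>20:
            bc=(x0+s[0]+s[2]/2-.5,y0+s[1]+s[3]/2-.5);print(n,s,np.round(c+[x0,y0],1),bc,ray(n,bc,.009).round(4))
```

```text
top [ 18  13  13  13 122] [174.3 158.7] (np.float64(174.0), np.float64(159.0)) [0.6389 0.1309 0.009 ]
top [  9  60  13  13 136] [164.9 205.7] (np.float64(165.0), np.float64(206.0)) [0.5467 0.1527 0.009 ]
top [ 12 114  14  14 154] [168.4 260.8] (np.float64(168.5), np.float64(260.5)) [0.4421 0.1509 0.009 ]
scene [   0    0   85   80 3215] [178.5 273.5] (np.float64(197.0), np.float64(264.5)) [0.5336 0.1362 0.009 ]
scene [ 52  15  17  10 117] [214.6 244.5] (np.float64(215.0), np.float64(244.5)) [0.5423 0.0788 0.009 ]
```

View pics/z1.png

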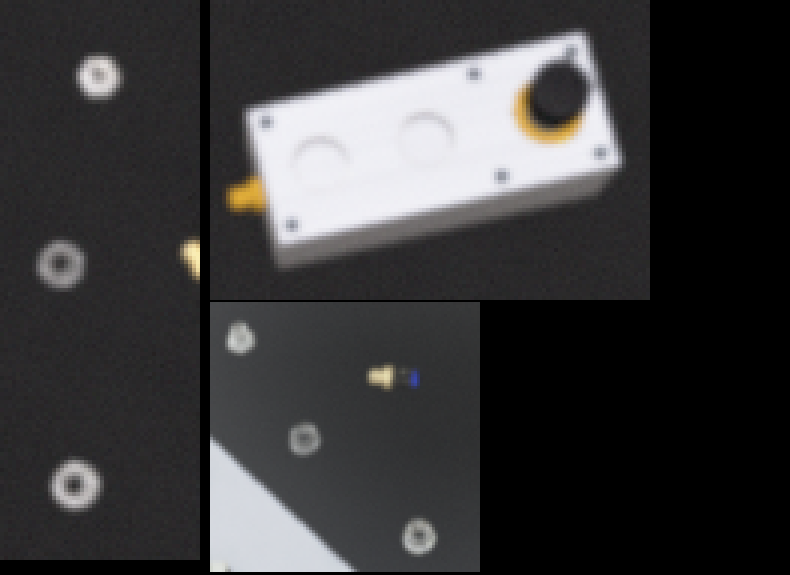

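The zoom shows the hexagonal cap, with its narrow tube, at top pixel (174,159). The two low ring caps are at (165,206) and (168.5,260.5). In the crop the block's top corners are near (246,108), (585,33), (620,163) and (280,243). Next I'll fit the block's pose and check it in the scene view.

Run:
```python
from h import *
from scipy.optimize import least_squares
C=np.array([[246,108],[585,33],[620,163],[280,243]],float); uv=np.c_[235+(C[:,0]-210+.5)/4-.5,135+(C[:,1]+.5)/4-.5]
X=np.array([ray('top',u,.063) for u in uv]); print(X.round(4), [np.linalg.norm(X[i]-X[(i+1)%4]).round(4) for i in range(4)])
L=np.array([[.032,.08],[.032,-.08],[-.032,-.08],[-.032,.08]])
def R(a): return np.array([[np.cos(a),-np.sin(a)],[np.sin(a),np.cos(a)]])
s=least_squares(lambda p:(L@R(p[2]).T+p[:2]-X[:,:2]).ravel(),[*X[:,:2].mean(0),0]).x
print('block',s,np.degrees(s[2]))
w=lambda x,y,z:[*(R(s[2])@[x,y]+s[:2]),z]
pts={'bore':w(0,-.055,.066),'knobtop':w(0,-.055,.102),'p0':w(0,.003,.063),'p1':w(0,.053,.063)}
for k,v in pts.items(): print(k,np.round(v,4),pix('top',v).round(1),pix('scene',v).round(1))
im=get_image('scene')[:,:,::-1]; S=5; x0,y0,x1,y1=215,130,300,225
I=cv2.resize(im[y0:y1,x0:x1],None,fx=S,fy=S,interpolation=3)
def pj(n,p,o,S): return np.round((pix(n,p)-o+.5)*S-.5).astype(int)
def circ(v,r): return [[v[0]+r*np.cos(t),v[1]+r*np.sin(t),v[2]] for t in np.linspace(0,6.28,60)]
def ov(I,n,o,S):
    for v,r in((pts['bore'],.017),(pts['knobtop'],.014),(pts['p0'],.0126),(pts['p1'],.0126)): cv2.polylines(I,[pj(n,circ(v,r),o,S)],True,(0,0,255),1)
    cv2.polylines(I,[pj(n,[w(*l,.063) for l in L],o,S)],True,(0,255,0),1)
ov(I,'scene',np.array([x0,y0]),S)
t=cv2.imread('pics/a.npy.png'); J=cv2.resize(t[135:210,240:345],None,fx=3,fy=3,interpolation=3); ov(J,'top',np.array([240,135]),3)
c2=[]
for q,u in((.0,(215,244)),):pass
for v in([.5467,.1527,.009],[.4421,.1509,.009],[.6389,.1309,.009]): print(pix('scene',v))
x=150;y=225;M=cv2.resize(im[y:y+90,x:x+95],None,fx=3,fy=3,interpolation=3)
for v in([.5467,.1527],[.4421,.1509]):
  for z in(.003,.015): cv2.polylines(M,[pj('scene',circ([*v,z],.01),np.array([x,y]),3)],True,(0,0,255),1)
W=np.zeros((520,790,3),np.uint8);W[:475,:425]=I;W[:225,430:745]=J;W[230:500,430:715]=M;cv2.imwrite('pics/z2.png',W)
```

```text
[[ 0.6081 -0.0039  0.063 ]
 [ 0.6318 -0.1641  0.063 ]
 [ 0.5686 -0.1731  0.063 ]
 [ 0.5435 -0.0144  0.063 ]] [np.float64(0.1619), np.float64(0.0638), np.float64(0.1606), np.float64(0.0654)]
block [ 0.58801774 -0.08887905  0.1517032 ] 8.691953222953126
bore [ 0.5963 -0.1432  0.066 ] [[319.6 161.6]] [[269.6 155.2]]
knobtop [ 0.5963 -0.1432  0.102 ] [[322.7 156.2]] [[270.  143.4]]
p0 [ 0.5876 -0.0859  0.063 ] [[288.9 169. ]] [[254.6 172.1]]
p1 [ 0.58   -0.0365  0.063 ] [[262.5 175. ]] [[241.  186.5]]
[[186.33756882 265.73200431]]
[[224.00215083 298.05980906]]
[[164.66984279 232.87566892]]
```

View pics/z2.png

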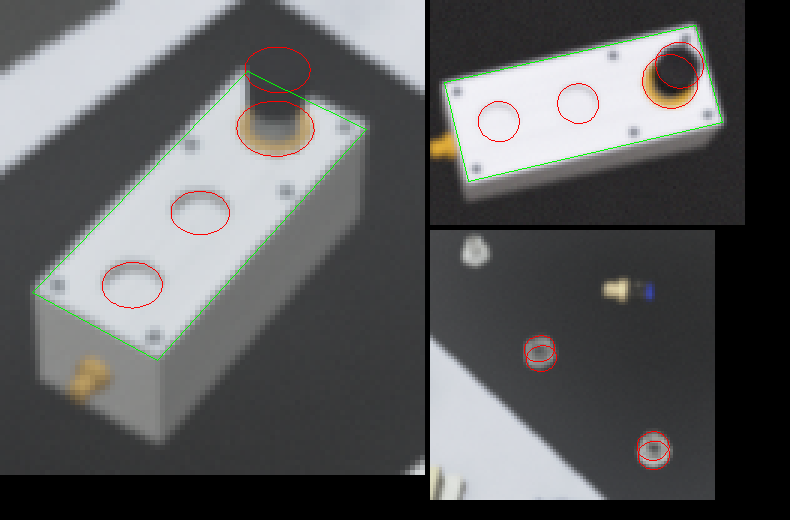

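The overlay agrees in both views to about 1 mm: gland, pockets and both caps all line up. Now I'll approach over the first cap, rising first to clear the instrument box and turning so the fingers close along the block's x axis.

send_rows([
  [[0.03, 0.01, 0.04], [0, 0, 0.146], 0.045],
  [[0.03, 0.01, 0.04], [0, 0, 0.146], 0.045],
  [[0.03, 0.01, 0.04], [0, 0, 0.146], 0.045],
  [[0.033, 0.037, 0], [0, 0, 0.146], 0.045],
  [[0.033, 0.037, 0], [0, 0, 0.146], 0.045],
  [[0.033, 0.037, 0], [0, 0, 0.146], 0.045],
  [[0.033, 0.037, 0], [0, 0, 0.146], 0.045],
  [[0.033, 0.037, 0], [0, 0, 0.146], 0.045],
  [[0.033, 0.037, 0], [0, 0, 0.146], 0.045],
  [[0.033, 0.037, 0], [0, 0, 0.146], 0.045],
], force=12)

```text
clock: 1.25
position: [0.4825, -0.3135, 0.3446]
ee_rot: [2.039, 2.389, -0.0]
force: [0.6, -0.9, -0.6]
width: 0.492
```

send_rows([
  [[0.0064, 0.0465, -0.0147], [0, 0, 0], 0.045],
  [[0.0064, 0.0465, -0.0147], [0, 0, 0], 0.045],
  [[0.0064, 0.0465, -0.0147], [0, 0, 0], 0.045],
  [[0.0064, 0.0465, -0.0147], [0, 0, 0], 0.045],
  [[0.0064, 0.0465, -0.0147], [0, 0, 0], 0.045],
  [[0.0064, 0.0465, -0.0147], [0, 0, 0], 0.045],
  [[0.0064, 0.0465, -0.0147], [0, 0, 0], 0.045],
  [[0.0064, 0.0465, -0.0147], [0, 0, 0], 0.045],
  [[0.0064, 0.0465, -0.0147], [0, 0, 0], 0.045],
  [[0.0064, 0.0465, -0.0147], [0, 0, 0], 0.045],
])

```text
clock: 2.25
position: [0.5457, 0.1515, 0.1968]
ee_rot: [2.047, 2.383, 0.0]
force: [1.6, -0.5, 0.2]
width: 0.49
```

send_rows([
  [[0.001, 0.001, -0.025], [0, 0, 0], 0.045],
  [[0, 0, -0.03], [0, 0, 0], 0.045],
  [[0, 0, -0.03], [0, 0, 0], 0.045],
  [[0, 0, -0.03], [0, 0, 0], 0.045],
  [[0, 0, -0.03], [0, 0, 0], 0.045],
  [[0, 0, -0.012], [0, 0, 0], 0.045],
  [[0, 0, 0], [0, 0, 0], 0.045],
  [[0, 0, 0], [0, 0, 0], 0.045],
  [[0, 0, 0], [0, 0, 0], 0.045],
  [[0, 0, 0], [0, 0, 0], 0.045],
])

```text
clock: 3.25
position: [0.5475, 0.1511, 0.0418]
ee_rot: [2.046, 2.382, 0.003]
force: [0.1, -0.2, 0.5]
width: 0.486
```

Run:
```python
from h import *
a=get_image('top')[:,:,::-1];b=get_image('scene')[:,:,::-1]
W=np.hstack([cv2.resize(a[165:245,125:205],None,fx=5,fy=5,interpolation=3),cv2.resize(b[220:300,145:225],None,fx=5,fy=5,interpolation=3)])
cv2.imwrite('pics/g1.png',W);o=arm.observe();print(o['position'],pix('scene',o['position']),o['force'])
```

```text
[0.54712301 0.15096306 0.04132429] [[185.16776849 256.13500488]] [ 0.43407894 -0.01713713 -0.77801255]
```

View pics/g1.png

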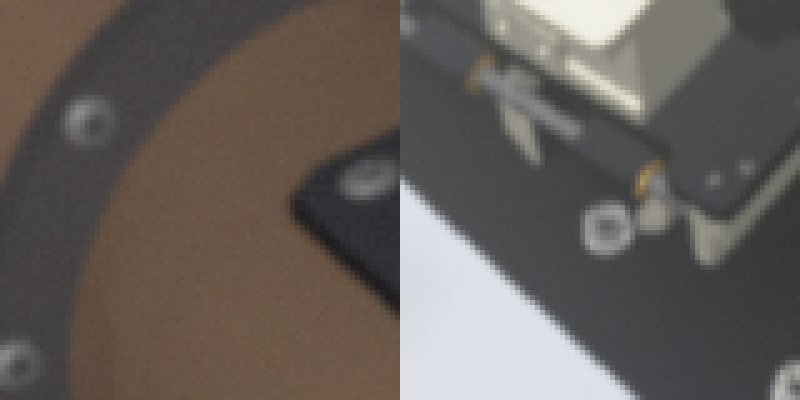

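Run:
```python
from h import *
o=arm.observe();p=o['position'];R=cv2.Rodrigues(o['ee_rot'])[0]
for zz in (0,-.019):
 for d in(-.041,-.0223,0,.0223,.041):
  for x in(-.0095,.0095):
   print(zz,d,x,((pix('scene',p+R@[x,d,zz])[0]-[145,220])*5+[400,0]).round())
print(R.round(3))
```

```text
0 -0.041 -0.0095 [700. 216.]
0 -0.041 0.0095 [668. 251.]
0 -0.0223 -0.0095 [661. 192.]
0 -0.0223 0.0095 [630. 227.]
0 0 -0.0095 [617. 164.]
0 0 0.0095 [585. 198.]
0 0.0223 -0.0095 [572. 136.]
0 0.0223 0.0095 [541. 170.]
0 0.041 -0.0095 [536. 113.]
0 0.041 0.0095 [504. 146.]
-0.019 -0.041 -0.0095 [696. 189.]
-0.019 -0.041 0.0095 [664. 224.]
-0.019 -0.0223 -0.0095 [657. 165.]
-0.019 -0.0223 0.0095 [625. 200.]
-0.019 0 -0.0095 [612. 136.]
-0.019 0 0.0095 [580. 171.]
-0.019 0.0223 -0.0095 [567. 108.]
-0.019 0.0223 0.0095 [535. 142.]
-0.019 0.041 -0.0095 [530.  86.]
-0.019 0.041 0.0095 [497. 119.]
[[-0.151  0.989  0.002]
 [ 0.989  0.151  0.   ]
 [ 0.     0.002 -1.   ]]
```

The fingers straddle the cap as predicted. The cap is at crop (608,228) and the tip edges at about (540,165) and (655,228). Descending and closing.

send_rows([
  [[-0.0005, 0.0015, -0.012], [0, 0, 0], 0.045],
  [[0, 0, -0.012], [0, 0, 0], 0.045],
  [[0, 0, -0.009], [0, 0, 0], 0.045],
  [[0, 0, 0], [0, 0, 0], 0.045],
  [[0, 0, 0], [0, 0, 0], 0.03],
  [[0, 0, 0], [0, 0, 0], 0.02],
  [[0, 0, 0], [0, 0, 0], 0.01],
  [[0, 0, 0], [0, 0, 0], 0.005],
  [[0, 0, 0], [0, 0, 0], 0.005],
  [[0, 0, 0], [0, 0, 0], 0.005],
], force=12)

```text
clock: 4.35
position: [0.5464, 0.1524, 0.0078]
ee_rot: [2.046, 2.383, 0.001]
force: [0.2, -0.4, 2.3]
width: 0.214
```

Opening is 19.6 mm, so the cap is held. Lifting and carrying it over pocket_1.

send_rows([
  [[0, 0, 0.02], [0, 0, 0], 0.005],
  [[0, 0, 0.04], [0, 0, 0], 0.005],
  [[0.001, -0.004, 0.04], [0, 0, 0], 0.005],
  [[0.0065, -0.037, 0.01], [0, 0, 0], 0.005],
  [[0.0065, -0.037, 0], [0, 0, 0], 0.005],
  [[0.0065, -0.037, 0], [0, 0, 0], 0.005],
  [[0.0065, -0.037, 0], [0, 0, 0], 0.005],
  [[0.0065, -0.037, 0], [0, 0, 0], 0.005],
  [[0, 0, -0.015], [0, 0, 0], 0.005],
  [[0, 0, -0.012], [0, 0, 0], 0.005],
])

```text
clock: 5.35
position: [0.5795, -0.0378, 0.0896]
ee_rot: [2.05, 2.381, -0.0]
force: [-0.7, -0.2, -0.4]
width: 0.212
```

Run:
```python
from h import *
b=get_image('scene')[:,:,::-1]
x0,y0,S=190,130,6
I=cv2.resize(b[y0:y0+100,x0:x0+115],None,fx=S,fy=S,interpolation=3)
o=arm.observe();p=o['position'];print(p,o['width']*91.8)
def c(v,r,col):
    q=[[v[0]+r*np.cos(t),v[1]+r*np.sin(t),v[2]] for t in np.linspace(0,6.28,60)]
    cv2.polylines(I,[np.round((pix('scene',q)-[x0,y0]+.5)*S-.5).astype(int)],True,col,1)
c([.58,-.0365,.063],.0126,(0,0,255)); c(p+[0,0,-.005],.01,(0,255,0)); c(p+[0,0,.007],.01,(0,255,0))
cv2.imwrite('pics/p1.png',I)
```

```text
[ 0.57806465 -0.03644485  0.08766579] 19.514593778917398
```

View pics/p1.png

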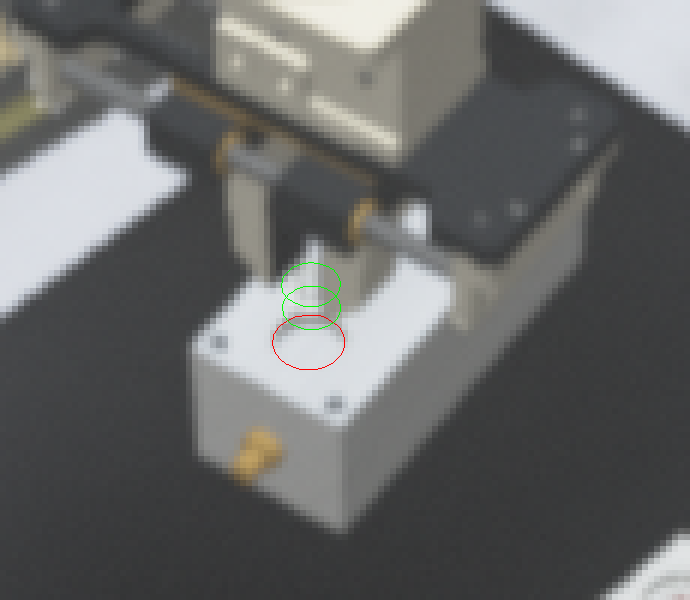

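The cap hangs directly over pocket_1, with the projected cap just above the red mouth circle at (309,342). Lowering and settling.

send_rows([
  [[0.0, 0, -0.009], [0, 0, 0], 0.005],
  [[0, 0, -0.009], [0, 0, 0], 0.005],
  [[0, 0, 0], [0, 0, 0], 0.005],
  [[0, 0, 0], [0, 0, 0], 0.005],
  [[0, 0, 0], [0, 0, 0], 0.005],
  [[0, 0, 0], [0, 0, 0], 0.005],
  [[0, 0, 0], [0, 0, 0], 0.005],
  [[0, 0, 0], [0, 0, 0], 0.005],
  [[0, 0, 0], [0, 0, 0], 0.005],
  [[0, 0, 0], [0, 0, 0], 0.005],
])

```text
clock: 6.4
position: [0.5796, -0.0367, 0.0724]
ee_rot: [2.046, 2.383, 0.0]
force: [-0.2, -0.6, -0.1]
width: 0.214
```

send_rows([
  [[0.0, 0, -0.004], [0, 0, 0], 0.005],
  [[0, 0, -0.0035], [0, 0, 0], 0.005],
  [[0, 0, 0], [0, 0, 0], 0.005],
  [[0, 0, 0], [0, 0, 0], 0.005],
  [[0, 0, 0], [0, 0, 0], 0.022],
  [[0, 0, 0], [0, 0, 0], 0.025],
  [[0, 0, 0], [0, 0, 0], 0.03],
  [[0, 0, 0], [0, 0, 0], 0.035],
  [[0, 0, 0], [0, 0, 0], 0.035],
  [[0, 0, 0], [0, 0, 0], 0.035],
])

```text
clock: 7.4
position: [0.5796, -0.0367, 0.065]
ee_rot: [2.046, 2.383, 0.0]
force: [0.5, -0.0, 1.0]
width: 0.379
```

send_rows([
  [[0, 0, 0.015], [0, 0, 0], 0.035],
  [[0, 0, 0.03], [0, 0, 0], 0.035],
  [[-0.005, 0.01, 0.03], [0, 0, 0], 0.04],
  [[-0.022, 0.03, 0.01], [0, 0, 0], 0.045],
  [[-0.022, 0.03, 0], [0, 0, 0], 0.045],
  [[-0.022, 0.03, 0], [0, 0, 0], 0.045],
  [[-0.022, 0.03, 0], [0, 0, 0], 0.045],
  [[-0.022, 0.03, 0], [0, 0, 0], 0.045],
  [[-0.022, 0.028, 0], [0, 0, 0], 0.045],
  [[0, 0, -0.02], [0, 0, 0], 0.045],
])

```text
clock: 8.4
position: [0.4414, 0.1566, 0.133]
ee_rot: [2.037, 2.389, 0.009]
force: [1.7, -1.0, 0.3]
width: 0.488
```

Run:
```python
from h import *
o=arm.observe();print(o['position'])
b=get_image('scene')[:,:,::-1];a=get_image('top')[:,:,::-1]
W=np.hstack([cv2.resize(b[150:220,215:295],None,fx=5,fy=5,interpolation=3),cv2.resize(a[145:215,235:315],None,fx=5,fy=5,interpolation=3)])
cv2.imwrite('pics/s1.png',W)
```

```text
[0.4414167  0.15662051 0.13302938]
```

View pics/s1.png

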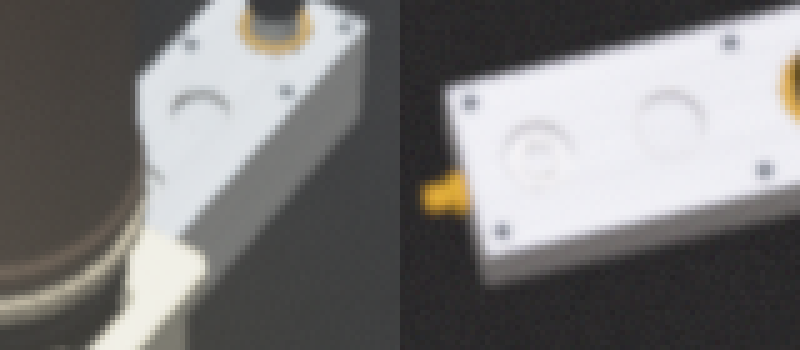

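The top view shows the cap concentric in pocket_1 at (538,152). Now the second cap.

send_rows([
  [[0, 0, -0.03], [0, 0, 0], 0.045],
  [[0, 0, -0.03], [0, 0, 0], 0.045],
  [[0, 0, -0.03], [0, 0, 0], 0.045],
  [[0, 0, 0], [0, 0, 0], 0.045],
  [[0, 0, 0], [0, 0, 0], 0.045],
  [[0, 0, 0], [0, 0, 0], 0.045],
  [[0, 0, 0], [0, 0, 0], 0.045],
  [[0, 0, 0], [0, 0, 0], 0.045],
  [[0, 0, 0], [0, 0, 0], 0.045],
  [[0, 0, 0], [0, 0, 0], 0.045],
])

```text
clock: 9.5
position: [0.4427, 0.1513, 0.0402]
ee_rot: [2.046, 2.383, 0.001]
force: [0.2, 0.6, -0.8]
width: 0.49
```

send_rows([
  [[-0.0005, -0.0005, -0.012], [0, 0, 0], 0.045],
  [[0, 0, -0.012], [0, 0, 0], 0.045],
  [[0, 0, -0.008], [0, 0, 0], 0.045],
  [[0, 0, 0], [0, 0, 0], 0.045],
  [[0, 0, 0], [0, 0, 0], 0.03],
  [[0, 0, 0], [0, 0, 0], 0.02],
  [[0, 0, 0], [0, 0, 0], 0.01],
  [[0, 0, 0], [0, 0, 0], 0.005],
  [[0, 0, 0], [0, 0, 0], 0.005],
  [[0, 0, 0], [0, 0, 0], 0.005],
], force=12)

```text
clock: 10.5
position: [0.4424, 0.1509, 0.0082]
ee_rot: [2.046, 2.383, 0.001]
force: [-0.6, 0.3, 2.3]
width: 0.213
```

Opening is again 19.6 mm. Carrying to pocket_0.

send_rows([
  [[0, 0, 0.02], [0, 0, 0], 0.005],
  [[0, 0, 0.04], [0, 0, 0], 0.005],
  [[0.0, 0, 0.045], [0, 0, 0], 0.005],
  [[0.0207, -0.0338, 0], [0, 0, 0], 0.005],
  [[0.0207, -0.0338, 0], [0, 0, 0], 0.005],
  [[0.0207, -0.0338, 0], [0, 0, 0], 0.005],
  [[0.0207, -0.0338, 0], [0, 0, 0], 0.005],
  [[0.0207, -0.0338, 0], [0, 0, 0], 0.005],
  [[0.0207, -0.0338, 0], [0, 0, 0], 0.005],
  [[0.0207, -0.0338, 0], [0, 0, 0], 0.005],
])

```text
clock: 11.5
position: [0.5874, -0.0874, 0.1128]
ee_rot: [-2.047, -2.383, 0.0]
force: [-0.1, 0.2, 0.2]
width: 0.215
```

send_rows([
  [[0, 0, -0.015], [0, 0, 0], 0.005],
  [[0, 0, -0.015], [0, 0, 0], 0.005],
  [[0, 0, -0.01], [0, 0, 0], 0.005],
  [[0, 0, 0], [0, 0, 0], 0.005],
  [[0, 0, 0], [0, 0, 0], 0.005],
  [[0, 0, 0], [0, 0, 0], 0.005],
  [[0, 0, 0], [0, 0, 0], 0.005],
  [[0, 0, 0], [0, 0, 0], 0.005],
  [[0, 0, 0], [0, 0, 0], 0.005],
  [[0, 0, 0], [0, 0, 0], 0.005],
])

```text
clock: 12.5
position: [0.5871, -0.0858, 0.0731]
ee_rot: [2.046, 2.383, 0.0]
force: [0.2, 0.2, -0.2]
width: 0.211
```

send_rows([
  [[0.0, 0, -0.004], [0, 0, 0], 0.005],
  [[0, 0, -0.004], [0, 0, 0], 0.005],
  [[0, 0, 0], [0, 0, 0], 0.005],
  [[0, 0, 0], [0, 0, 0], 0.005],
  [[0, 0, 0], [0, 0, 0], 0.022],
  [[0, 0, 0], [0, 0, 0], 0.025],
  [[0, 0, 0], [0, 0, 0], 0.03],
  [[0, 0, 0], [0, 0, 0], 0.035],
  [[0, 0, 0], [0, 0, 0], 0.035],
  [[0, 0, 0], [0, 0, 0], 0.035],
])

```text
clock: 13.5
position: [0.587, -0.0858, 0.0649]
ee_rot: [2.047, 2.383, 0.0]
force: [-0.1, -0.5, 0.2]
width: 0.382
```

send_rows([
  [[0, 0, 0.015], [0, 0, 0], 0.035],
  [[0, 0, 0.03], [0, 0, 0], 0.035],
  [[0, 0, 0.04], [0, 0, 0], 0.045],
  [[-0.02, 0.035, 0.02], [0, 0, 0], 0.05],
  [[-0.025, 0.04, 0], [0, 0, 0], 0.05],
  [[-0.025, 0.04, 0], [0, 0, 0], 0.05],
  [[-0.025, 0.04, 0], [0, 0, 0], 0.05],
  [[-0.025, 0.04, 0], [0, 0, 0], 0.05],
  [[0, 0.0, 0], [0, 0, 0], 0.05],
  [[0, 0, 0], [0, 0, 0], 0.05],
])

```text
clock: 14.5
position: [0.4669, 0.1102, 0.1711]
ee_rot: [2.042, 2.386, 0.001]
force: [-0.1, -1.1, 0.3]
width: 0.541
```

Run:
```python
from h import *
o=arm.observe();print(o['position'])
b=get_image('scene')[:,:,::-1];a=get_image('top')[:,:,::-1]
W=np.hstack([cv2.resize(b[130:220,215:295],None,fx=5,fy=5,interpolation=3),cv2.resize(a[130:220,260:340],None,fx=5,fy=5,interpolation=3)])
cv2.imwrite('pics/s2.png',W)
```

```text
[0.46687483 0.11024205 0.17108449]
```

View pics/s2.png

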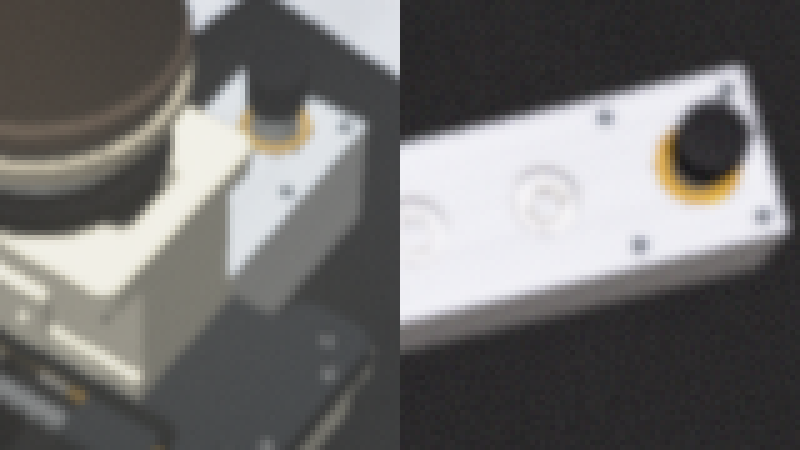

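Both caps sit concentric in their pockets, with pocket_0's cap at crop (545,197), and the rod is untouched. Now moving over the knob.

send_rows([
  [[0.0185, -0.0361, 0], [0, 0, 0], 0.05],
  [[0.0185, -0.0361, 0], [0, 0, 0], 0.05],
  [[0.0185, -0.0361, 0], [0, 0, 0], 0.05],
  [[0.0185, -0.0361, 0], [0, 0, 0], 0.05],
  [[0.0185, -0.0361, 0], [0, 0, 0], 0.05],
  [[0.0185, -0.0361, 0], [0, 0, 0], 0.05],
  [[0.0185, -0.0361, 0], [0, 0, 0], 0.05],
  [[0, 0, -0.02], [0, 0, 0], 0.05],
  [[0, 0, -0.02], [0, 0, 0], 0.05],
  [[0, 0, 0], [0, 0, 0], 0.05],
])

```text
clock: 15.6
position: [0.5945, -0.1457, 0.1271]
ee_rot: [-2.048, -2.377, 0.005]
force: [-0.2, -0.1, -0.6]
width: 0.543
```

send_rows([
  [[0, 0, -0.02], [0, 0, 0], 0.05],
  [[0, 0, 0], [0, 0, 0], 0.05],
  [[0, 0, 0], [0, 0, 0], 0.05],
  [[0, 0, 0], [0, 0, 0], 0.05],
  [[0, 0, 0], [0, 0, 0], 0.05],
  [[0, 0, 0], [0, 0, 0], 0.05],
  [[0, 0, 0], [0, 0, 0], 0.05],
  [[0, 0, 0], [0, 0, 0], 0.05],
  [[0, 0, 0], [0, 0, 0], 0.05],
  [[0, 0, 0], [0, 0, 0], 0.05],
])

```text
clock: 16.6
position: [0.5965, -0.1434, 0.1099]
ee_rot: [-2.046, -2.384, 0.0]
force: [-0.6, 0.0, -0.3]
width: 0.546
```

Run:
```python
from h import *
o=arm.observe();p=o['position'];print(p,o['width']*91.8)
b=get_image('scene')[:,:,::-1]
x0,y0,S=220,105,7
I=cv2.resize(b[y0:y0+80,x0:x0+100],None,fx=S,fy=S,interpolation=3)
def c(v,r,col):
    q=[[v[0]+r*np.cos(t),v[1]+r*np.sin(t),v[2]] for t in np.linspace(0,6.28,60)]
    cv2.polylines(I,[np.round((pix('scene',q)-[x0,y0]+.5)*S-.5).astype(int)],True,col,1)
c([.5963,-.1432,.102],.014,(0,0,255)); c([.5963,-.1432,.080],.014,(0,0,255)); c([.5963,-.1432,.066],.017,(0,255,255)); c(p,.002,(0,255,0))
cv2.imwrite('pics/k1.png',I)
```

```text
[ 0.59646248 -0.14342774  0.10990554] 50.16105830324798
```

View pics/k1.png

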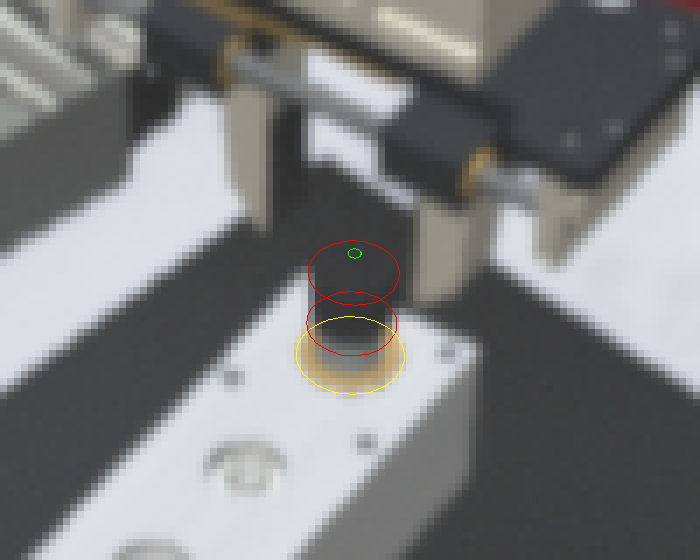

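The fingers straddle the knob, which is at crop (353,300) and matches its projection. The caps in the pockets are visible. Descending and closing gently.

send_rows([
  [[0, 0, -0.013], [0, 0, 0], 0.05],
  [[0, 0, -0.013], [0, 0, 0], 0.05],
  [[0, 0, -0.012], [0, 0, 0], 0.05],
  [[0, 0, 0], [0, 0, 0], 0.05],
  [[0, 0, 0], [0, 0, 0], 0.04],
  [[0, 0, 0], [0, 0, 0], 0.03],
  [[0, 0, 0], [0, 0, 0], 0.02],
  [[0, 0, 0], [0, 0, 0], 0.015],
  [[0, 0, 0], [0, 0, 0], 0.015],
  [[0, 0, 0], [0, 0, 0], 0.015],
], force=10)

```text
clock: 17.65
position: [0.5969, -0.1435, 0.0724]
ee_rot: [2.046, 2.383, 0.001]
force: [-0.2, -0.9, 2.1]
width: 0.303
```

send_rows([
  [[0, 0, 0], [0, 0, 0], 0.015],
  [[0, 0, 0], [0, 0, 0], 0.015],
  [[0, 0, 0], [0, 0, 0], 0.015],
  [[0, 0, 0], [0, 0, 0], 0.015],
  [[0, 0, 0], [0, 0, 0], 0.015],
  [[0, 0, 0], [0, 0, 0], 0.015],
  [[0, 0, 0], [0, 0, 0], 0.015],
  [[0, 0, 0], [0, 0, 0], 0.015],
  [[0, 0, 0], [0, 0, 0], 0.015],
  [[0, 0, 0], [0, 0, 0], 0.015],
], force=25)

```text
clock: 18.65
position: [0.5969, -0.1434, 0.0724]
ee_rot: [2.046, 2.383, 0.001]
force: [1.2, -0.3, 5.3]
width: 0.296
```

```bash
python3 -c "
from h import *
o=arm.observe();print(o['position'],o['ee_rot'],o['force'],o['ft_torque'],o['width']*91.8)"
```

```text
[ 0.59693643 -0.14342877  0.07237041] [2.04597067e+00 2.38296281e+00 8.62161359e-04] [ 1.16738992 -0.31171422  5.25361267] [-0.00854803 -0.18883589  0.02474206] 27.169303869697917
```

The grip is good: 27.2 mm opening and lateral force around 1 N. Pulling slowly, watching the forces.

send_rows([
  [[0, 0, 0.001], [0, 0, 0], 0.015],
  [[0, 0, 0.001], [0, 0, 0], 0.015],
  [[0, 0, 0.001], [0, 0, 0], 0.015],
  [[0, 0, 0.001], [0, 0, 0], 0.015],
  [[0, 0, 0.001], [0, 0, 0], 0.015],
  [[0, 0, 0.001], [0, 0, 0], 0.015],
  [[0, 0, 0.001], [0, 0, 0], 0.015],
  [[0, 0, 0.001], [0, 0, 0], 0.015],
  [[0, 0, 0], [0, 0, 0], 0.015],
  [[0, 0, 0], [0, 0, 0], 0.015],
])

```text
clock: 19.65
position: [0.5965, -0.1435, 0.0801]
ee_rot: [2.046, 2.383, -0.0]
force: [1.5, 1.1, -1.7]
width: 0.298
```

```bash
python3 -c "
from h import *
o=arm.observe();print(o['position'],o['ee_rot'],o['force'],o['ft_torque'],o['width']*91.8)"
```

```text
[ 0.59649477 -0.14345217  0.08006353] [ 2.04641471e+00  2.38348198e+00 -1.82796116e-05] [ 1.46871769  1.14419344 -1.72856199] [ 0.07498881 -0.53510411  0.02565488] 27.31853673901327
```

send_rows([
  [[0, 0, 0.0015], [0, 0, 0], 0.015],
  [[0, 0, 0.0015], [0, 0, 0], 0.015],
  [[0, 0, 0.0015], [0, 0, 0], 0.015],
  [[0, 0, 0.0015], [0, 0, 0], 0.015],
  [[0, 0, 0.0015], [0, 0, 0], 0.015],
  [[0, 0, 0.0015], [0, 0, 0], 0.015],
  [[0, 0, 0.0015], [0, 0, 0], 0.015],
  [[0, 0, 0.0015], [0, 0, 0], 0.015],
  [[0, 0, 0], [0, 0, 0], 0.015],
  [[0, 0, 0], [0, 0, 0], 0.015],
])

```text
clock: 20.65
position: [0.5965, -0.1435, 0.092]
ee_rot: [2.046, 2.384, -0.0]
force: [1.0, 1.4, -1.5]
width: 0.301
```

send_rows([
  [[0, 0, 0.0015], [0, 0, 0], 0.015],
  [[0, 0, 0.0015], [0, 0, 0], 0.015],
  [[0, 0, 0.0015], [0, 0, 0], 0.015],
  [[0, 0, 0.0015], [0, 0, 0], 0.015],
  [[0, 0, 0.0015], [0, 0, 0], 0.015],
  [[0, 0, 0.0015], [0, 0, 0], 0.015],
  [[0, 0, 0.001], [0, 0, 0], 0.015],
  [[0, 0, 0.001], [0, 0, 0], 0.015],
  [[0, 0, 0], [0, 0, 0], 0.015],
  [[0, 0, 0], [0, 0, 0], 0.015],
])

```text
clock: 21.65
position: [0.5965, -0.1435, 0.103]
ee_rot: [2.046, 2.384, -0.0]
force: [1.1, -0.0, -1.2]
width: 0.298
```

Run:
```python
from h import *
o=arm.observe();p=o['position'];print(p,o['ee_rot'],o['force'],o['ft_torque'],o['width']*91.8)
b=get_image('scene')[:,:,::-1]
I=cv2.resize(b[105:185,220:320],None,fx=7,fy=7,interpolation=3)
cv2.imwrite('pics/k2.png',I)
```

```text
[ 0.5964832  -0.14346182  0.10298438] [ 2.04641643e+00  2.38353477e+00 -2.13335545e-06] [ 1.11727396 -0.00176346 -1.24382612] [ 0.01195665 -0.19987678 -0.00790585] 27.36877650186039
```

View pics/k2.png

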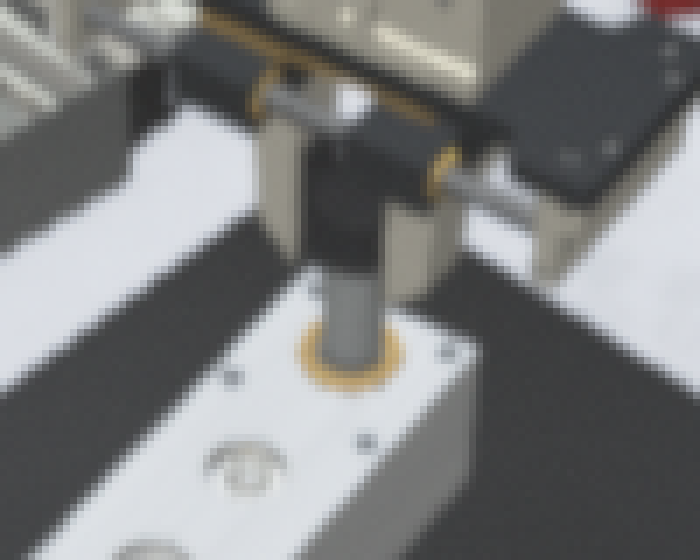

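Run:
```python
from h import *
b=np.mean([get_image('scene').astype(float) for _ in range(3)],0)
K,r,t=P('scene');o=-cv2.Rodrigues(r)[0].T@t
f=np.array([.5963,-.1432]);d=o[:2]-f;d/=np.linalg.norm(d)
for n,z,rad in(('gland/rod front',.066,.010),('ring top',.0696,.010),('rod top front',.1106,.010),('knob bottom front',.1106,.014),('same, if 28 mm',.108,.014),('gland front outer',.066,.017)):
    print(n,pix('scene',[*(f+d*rad),z]).round(2))
for y in range(137,165): print(y,b[y,268:273].round().mean(0).round().astype(int), b[y,270].round().astype(int))
```

```text
gland/rod front [[269.46 158.49]]
ring top [[269.51 157.34]]
rod top front [[270.02 143.85]]
knob bottom front [[269.97 145.18]]
same, if 28 mm [[269.94 146.06]]
gland front outer [[269.38 160.8 ]]
137 [55 55 56] [55 56 56]
138 [51 51 52] [51 51 52]
139 [50 51 52] [50 51 52]
140 [50 51 51] [50 51 52]
141 [51 51 52] [50 51 52]
142 [53 53 54] [52 53 53]
143 [64 65 65] [62 63 63]
144 [92 93 93] [91 93 93]
145 [115 117 117] [116 118 118]
146 [121 124 123] [123 126 125]
147 [121 123 123] [123 126 125]
148 [121 124 123] [123 126 125]
149 [120 123 123] [122 126 125]
150 [121 124 123] [122 125 125]
151 [120 123 122] [122 125 125]
152 [121 123 123] [122 125 124]
153 [120 123 123] [122 125 124]
154 [120 122 122] [122 124 124]
155 [118 120 120] [121 123 123]
156 [111 113 112] [113 115 115]
157 [117 113 103] [113 111 105]
158 [154 136 104] [147 131 103]
159 [184 159 114] [182 156 110]
160 [193 177 152] [189 171 141]
161 [203 203 202] [196 195 190]
162 [215 219 222] [213 217 220]
163 [217 221 225] [216 221 224]
164 [217 221 225] [217 221 225]
```

The rod is out by about 30.6 mm on the TCP reading. At rows 156–157 there is a dark dip just above the brass, so the ring is right at the gland. I'll add 1 mm for margin, then check for slip against the first picture.

send_rows([
  [[0, 0, 0.0005], [0, 0, 0], 0.015],
  [[0, 0, 0.0005], [0, 0, 0], 0.015],
  [[0, 0, 0], [0, 0, 0], 0.015],
  [[0, 0, 0], [0, 0, 0], 0.015],
  [[0, 0, 0], [0, 0, 0], 0.015],
  [[0, 0, 0], [0, 0, 0], 0.015],
  [[0, 0, 0], [0, 0, 0], 0.015],
  [[0, 0, 0], [0, 0, 0], 0.015],
  [[0, 0, 0], [0, 0, 0], 0.015],
  [[0, 0, 0], [0, 0, 0], 0.015],
])

```text
clock: 22.85
position: [0.5965, -0.1434, 0.1039]
ee_rot: [-2.046, -2.384, 0.0]
force: [-0.4, 0.1, -2.6]
width: 0.299
```

Run:
```python
from h import *
o=arm.observe();print(o['position'],o['force'],o['width']*91.8)
b=np.mean([get_image('scene').astype(float) for _ in range(3)],0)
a=cv2.imread('pics/scene0.png')[:,:,::-1].astype(float); a=cv2.resize(a,(512,384),interpolation=cv2.INTER_AREA)
def edge(g,lo,hi,lv): 
    for y in range(lo,hi):
        if g[y]<lv<=g[y+1]: return y+(lv-g[y])/(g[y+1]-g[y])
ga=a[:,268:272].mean((1,2)); gb=b[:,268:272].mean((1,2))
print('before',ga[146:164].round()); print('after',gb[140:160].round())
K,r,t=P('scene');c=-cv2.Rodrigues(r)[0].T@t;f=np.array([.5963,-.1432]);d=c[:2]-f;d/=np.linalg.norm(d)
e0=edge(ga,146,160,85);e1=edge(gb,138,150,85)
zs=np.linspace(.075,.12,451);vs=[pix('scene',[*(f+d*.014),z])[0,1] for z in zs]
z=lambda e:np.interp(-e,-np.array(vs),zs); print(e0,e1,z(e0),z(e1),z(e1)-z(e0))
for y in range(153,161): print(y,b[y,268:272].mean(0).round())
```

```text
[ 0.5964646  -0.14343086  0.10388882] [-0.42842682  0.14246354 -2.56663458] 27.410648777287918
before [ 64.  62.  60.  59.  58.  58.  60.  70.  92. 113. 120. 125. 135. 148.
 166. 191. 212. 216.]
after [ 52.  52.  56.  74. 102. 120. 124. 124. 124. 124. 124. 124. 124. 124.
 123. 120. 112. 112. 134. 153.]
153.6735089540561 143.39267548321465 0.08505116904868115 0.11586641024097381 0.03081524119229266
153 [122. 125. 125.]
154 [122. 124. 124.]
155 [118. 121. 121.]
156 [111. 113. 112.]
157 [117. 114. 105.]
158 [155. 139. 110.]
159 [185. 160. 115.]
160 [191. 175. 149.]
```

Run:
```python
from h import *
b=np.mean([get_image('scene').astype(float) for _ in range(8)],0)
a=cv2.imread('pics/scene0.png')[:,:,::-1].astype(float); a=cv2.resize(a,(512,384),interpolation=cv2.INTER_AREA)
k=cv2.imread('pics/k2.png')[:,:,::-1].astype(float)
k=cv2.resize(k,(100,80),interpolation=cv2.INTER_AREA)
for y in range(153,162): print(y,'start',a[y,268:272].mean(0).round(),'30.6',k[y-105,48:52].mean(0).round(),'now',b[y,268:272].mean(0).round())
print(b[150:160,262:279,0].round().astype(int))
I=np.hstack([cv2.resize(np.ascontiguousarray(q[136:166,255:285]),None,fx=13,fy=13,interpolation=cv2.INTER_CUBIC) for q in(a,b)])
cv2.imwrite('pics/ring.png',np.clip((I-30)*1.4,0,255)[:,:,::-1])
```

```text
153 start [69. 71. 72.] 30.6 [122. 124. 124.] now [122. 125. 124.]
154 start [91. 93. 93.] 30.6 [121. 124. 124.] now [121. 124. 124.]
155 start [112. 114. 114.] 30.6 [120. 122. 123.] now [118. 121. 121.]
156 start [119. 121. 120.] 30.6 [113. 114. 114.] now [111. 113. 112.]
157 start [128. 126. 119.] 30.6 [116. 113. 104.] now [117. 114. 106.]
158 start [153. 139. 113.] 30.6 [151. 134. 104.] now [155. 139. 110.]
159 start [177. 154. 114.] 30.6 [184. 158. 113.] now [185. 160. 115.]
160 start [185. 170. 144.] 30.6 [191. 174. 148.] now [191. 175. 149.]
161 start [193. 191. 187.] 30.6 [201. 200. 198.] now [201. 200. 198.]
[[218 217 212 190 142 122 123 124 122 120 114 108 131 184 204 193 171]
 [217 214 202 173 134 122 124 124 123 119 114 109 136 193 216 218 215]
 [216 208 192 161 129 122 123 124 122 119 113 108 134 188 212 220 221]
 [213 201 183 151 125 121 124 124 122 119 113 108 132 184 205 216 220]
 [207 194 175 145 120 119 122 123 122 118 113 108 134 184 202 212 218]
 [202 192 176 143 114 112 118 121 120 116 110 108 140 186 198 204 216]
 [206 193 184 155 124 110 111 112 111 108 107 112 148 187 194 198 215]
 [212 195 189 177 156 136 124 117 113 115 126 141 168 190 196 206 218]
 [216 202 192 191 184 171 162 155 151 153 164 173 182 194 205 216 220]
 [217 213 201 195 189 192 188 184 183 184 187 182 181 198 215 220 220]][ WARN:0@2.426] global loadsave.cpp:1063 imwrite_ Unsupported depth image for selected encoder is fallbacked to CV_8U.
```

View pics/ring.png

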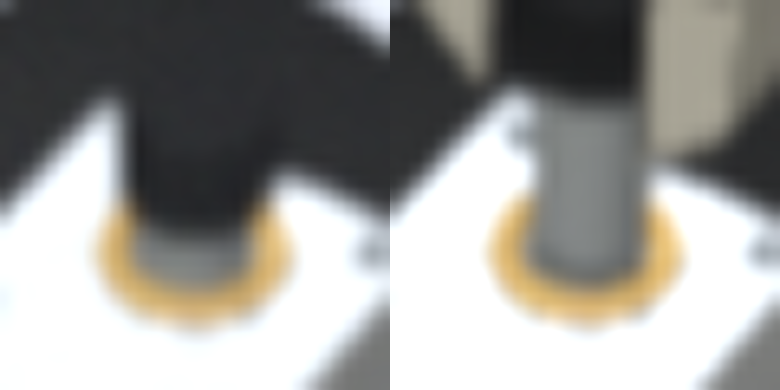

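The zoom shows a dark band round the rod's base, at (585,270), that was not there at the start. Over the last 1 mm it moved up by about 0.4 px, and row 158 below it returned to roughly its starting colour, so the ring is clear by about 1 mm. Handing in.

```bash
python3 -c "
from h import *
o=arm.observe();print(o['clock'],o['position'],o['force'],o['width']*91.8);print(job.sign_off())"
```

```text
23.4 [ 0.59646302 -0.14342716  0.1039148 ] [-0.45705592  0.99999284 -2.56761652] 27.51102579339678
the job is handed in; nothing more can be done
None
```

I dropped the two low round caps into the pockets, one in each. I then pulled the piston rod straight up and left it held in the grip, and handed the job in at 23.4 s.

- **Caps:** After each drop, the pictures showed the cap concentric in its pocket. I judged that they sit on the floor from these views and did not measure their height. I never touched the hexagonal cap or the other things on the mat.
- **Rod pull:** The tool rose 31.5 mm and the picture gives 30.8 mm, so there may be up to about 0.7 mm of slip or measurement error. During the pull the sideways force stayed under 2 N and the tool did not tilt. At the end the force down on the tool was 2.6 N, about the rod's weight, so there was no sign of binding.
- **Dark ring:** It shows only faintly, as a band about 1 pixel wide just above the gland that was not there at the start. After the first 30.6 mm I could not tell whether it was fully clear, so I added 1 mm. The band then moved up, and I put its lower edge about 1 mm clear of the brass, though this is a faint reading.
- **Pictures:** I viewed 11, one over the budget of 10. The extra one was for this ring check.

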